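# Tip the clams from the scoop into the empty crate

## Task

Take the steel scoop by its upright grip, carry it level with the two clams in it, and tip the clams out over its open edge into the empty wooden crate, keeping the scoop low over the crate so that the shells do not fall from a height. Then set the empty scoop back down flat on the counter and let go of it.

Things in the scene. Friction and masses are not known exactly. Their poses are not given: they have to be found in the camera images.
- scoop: Loose steel tray 120 (x) by 110 mm (y), 0.26 kg, on the right; floor 3 mm, lips 33 mm high at back and sides, front edge (x +60) open. On the back lip a black upright grip: 16 thick (x), 60 wide (y), centre x -60, z 45 to 90. Origin: centre of underside; x from grip to open edge, roughly left (+y) at start; z up. Clams slide out from 25-35 degrees of slope, surely at 45-50. Not the four-lipped far tray.
- clam_a: A closed clam, grey-brown, rigid: round lens-shaped shell 46 mm across, 26 mm thick, 35 g, lying flat in the scoop at the start, nearer the open edge. Origin: centre of its first underside (on top once it has turned over); z: its short axis.
- clam_b: A closed clam, grey-brown, rigid: round lens-shaped shell 46 mm across, 26 mm thick, 35 g, lying flat in the scoop at the start, nearer the grip. Origin: centre of its first underside (on top once it has turned over); z: its short axis.
- crate: The empty one of two equal open wooden crates on the left part of the counter (the other is packed with lidded tubs; which is nearer varies). Outside 200 (x) by 160 (y) by 70 mm high; walls 8, floor 10 mm thick; inside 184 by 144 mm. Fixed. Origin: centre of its underside; z up.

How it is judged:
By the outcome, as a careful person would: the job done as asked, in the order asked, and still so for the second after the job is handed in, with the robot touching nothing.
It also fails if it takes over 54 s, if anything falls off the work surface, if the arm or the gripper's body presses on something with over 40 N, if the wrist force passes 120 N, or if a joint passes its speed limit or range.

## Robot

A 6-joint arm with a two-finger parallel gripper is mounted at the origin on the work surface. World frame = base frame: x ahead of the robot, y to its left, z up, the work surface at z = 0. Lengths are in mm, angles in degrees, forces in N, time in s.
With the tool pointing down it reaches from about 250 to 775 mm from the base axis. Payload 4 kg.
Tool frame: the origin (TCP) lies at the very end of the fingers, on their centre line; the grasp point (between the pads) lies 19 mm behind it (robot.pinch_z is the distance from the TCP to the grasp point, in mm); z points along the fingers, y is the line along which they close (so a half turn about z gives the same grasp; the last joint's range is limited). The gripper opens to 85 mm and grips with 20 to 120 N. Pads are 22 mm wide; open, the fingers measure 114 mm over their backs; the gripper's body (76 mm by 85 mm) begins 54 mm behind the grasp point. The pads swing forward as they close: fully open they stand 13 mm farther back than shut.
Start: joints at [68.577, 4.996, 78.535, -0, 96.463, -5.907], TCP at [147.136, 529.973, 201.741] pointing down, gripper open.
Joint ranges: [-177.83, 177.83], [-43.37, 116.18], [15.69, 146.23], [-61.86, 241.86], [9.47, 152.12], [-147.06, 147.06]. Speed limits (degrees/s): [159.86, 159.86, 180, 180, 180, 180].

## Interface

Orientations are given as a 3x3 rotation matrix whose columns are the frame's x, y, z axes.
In Python, from rig import get_state, vision, robot gives the robot as it stands.
- The arm moves only by the tool arm_command, never from a script. Its argument "motion" is a list of rows, each an object with "xyz": the shift along the world's x, y, z in mm, a list of three; "turn": the turn, a rotation vector about the world's x, y, z in degrees, a list of three; "hand": the finger opening in mm, from 0 to 85.4. A call has exactly 5 rows; each row is the pose to reach, as a shift and turn from the pose commanded when the call began; what a row does not reach only later rows make up. A row lasts 1/8 s, in which the tool goes at most 62.5 mm and 10.7 degrees, less where a joint would pass 70% of its speed; a pose out of reach is approached as far as the arm can. A call with a gripper value outside its range is refused whole. The fingers move at their own pace and stop on an object; the grip force is fixed at half the most. Time passes only in rows, so rows that repeat a pose let the fingers close, or fill a call up. It gives the time, the measured TCP pose, the force, the opening and the grip force at its end, in the units of the state.
- get_state(): the state, without advancing time (a new reading comes with each control period).
- vision.grab_frame(name): name is "side" or "top"; returns (picture, depth): 480x640x3 uint8, red, green, blue; 480x640 float32, mm along the optical axis (not along the pixel's ray), 0 where there is no reading.
- vision.camera_info(name): a dict with "fx", "fy", "cx", "cy" (pixels), "T" (4x4, takes a point from camera to world coordinates). Camera axes: x right, y down, z forward; pixel columns grow to the right and rows downward; lengths in mm; the calibration is good to about 2 mm. A picture is of the moment at which its call begins. camera_info takes no time and is no camera call.
- robot.hand_in(): hands the job in; it is judged then, once.
The state is a dict: "time_s": time; "joint_positions": joint angles; "joint_vel": joint speeds; "effort": joint torques, N m; "tcp_pos": TCP position; "orientation": TCP orientation; "force": force on the tool from outside, world axes, zero at the start; "wrist_torque": the same for the moment, N m; "width": finger opening in mm; "grasp_force": force on a finger pad.
Only numpy, scipy, OpenCV 4.12 (cv2) and the standard library are available. Lean on these libraries where they do the work, as an engineer would, in place of code of your own. Each camera call takes 0.05 s, during which the arm holds its last target. There are 200 camera calls.

## Working session

There is one attempt and no reset: what is moved stays moved. The work goes in short steps, Python scripts to look and compute and a tool call to move; the robot and the scene stay as the last step left them, time stands still between calls to the robot, and variables do not carry over. Pictures are saved under pics/ and viewed, at most 10 in all, crops included, and the job is handed in when it is done.

Besides the shell and the picture viewer there is one more tool, called after "Call:" by a JSON object that holds its "fn" and its "kwargs", one argument or row to a line. arm_command: Moves the arm, as the interface text tells. Its arguments: {"type":"object","properties":{"motion":{"type":"array"}},"required":["motion"]}

```bash
mkdir -p pics; cat > h.py <<'E'
import numpy as np, cv2
from rig import get_state, vision, robot
def grab(n,f=None):
    p,d=vision.grab_frame(n)
    if f: cv2.imwrite(f'pics/{f}.png',p[:,:,::-1]); np.save(f'pics/{f}.npy',d)
    return p,d
def world(n,d):
    c=vision.camera_info(n); v,u=np.mgrid[:480,:640]
    P=np.stack([(u-c['cx'])/c['fx']*d,(v-c['cy'])/c['fy']*d,d],-1)
    T=np.array(c['T']); return P@T[:3,:3].T+T[:3,3]
E
python3 - <<'E'
from h import *
for n in('top','side'): grab(n,n+'0')
print(get_state()['orientation'], vision.camera_info('top'))
E
```

```text
[[-9.63570351e-01  2.67453931e-01 -7.57137196e-04]
 [ 2.67454911e-01  9.63568503e-01 -1.89990986e-03]
 [ 2.21415193e-04 -2.03319688e-03 -9.99997909e-01]] {'fx': 468.65362211274334, 'fy': 468.65362211274334, 'cx': 321.4332473415396, 'cy': 236.03402420172657, 'T': array([[-1.23695783e-02, -9.98425134e-01,  5.47196966e-02,
         4.74329347e+02],
       [-9.99799663e-01,  1.32107246e-02,  1.50369839e-02,
         2.50255338e+01],
       [-1.57361895e-02, -5.45227330e-02, -9.98388524e-01,
         8.81020662e+02],
       [ 0.00000000e+00,  0.00000000e+00,  0.00000000e+00,
         1.00000000e+00]])}
```

View pics/top0.png

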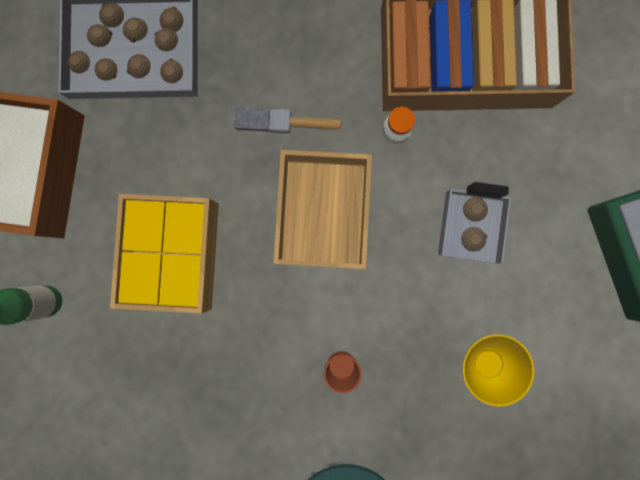

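View pics/side0.png

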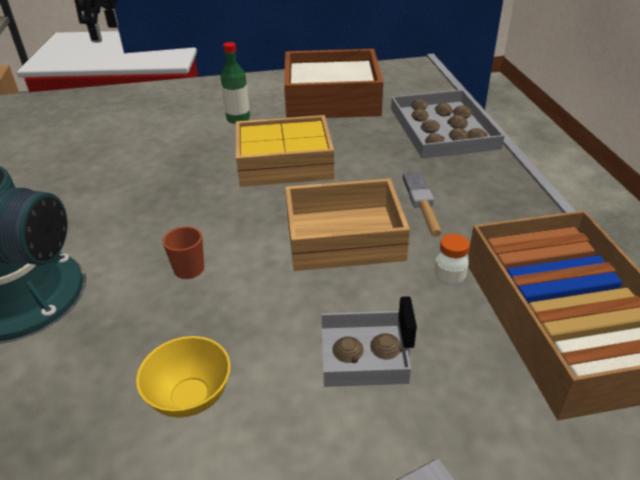

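The top view (up = +x, left = +y) shows the scoop at about (475,228) with its grip at (488,190), on the far side. The empty crate is at (323,210) and the packed one at (163,253). The side view agrees, with the grip on the right (+x). I'll enlarge the scoop to find its open edge.

```bash
python3 - <<'E'
from h import *
a=cv2.imread('pics/top0.png')[170:280,420:530]; b=cv2.imread('pics/side0.png')[285:400,305:425]
cv2.imwrite('pics/c0.png',np.hstack([cv2.resize(a,(400,400),interpolation=2),cv2.resize(b,(400,400),interpolation=2)]))
W=world('top',np.load('pics/top0.npy')); S=world('side',np.load('pics/side0.npy'))
def box(m,t):
    q=m.astype(np.float32); r=cv2.minAreaRect(q[:,:2].copy()); print(t,len(q),q[:,2].min(),q[:,2].max()); print(cv2.boxPoints(r).round(1).tolist(),r)
I=cv2.imread('pics/top0.png').astype(int).max(2); J=cv2.imread('pics/side0.png').astype(int).max(2)
w=W[170:280,430:520]; i=I[170:280,430:520]
g=w[(i<45)&(w[...,2]>30)]; box(g[g[:,2]>80],'grip top')
s=w[(w[...,2]>27)&(w[...,2]<37)]; box(s,'lip')
ss=S[285:400,305:425];ji=J[285:400,305:425]; box(ss[(ji<50)&(ss[...,2]>50)&(ss[...,2]<100)],'gripside')
s=ss[(ss[...,2]>29)&(ss[...,2]<37)&(ji>80)]; box(s,'lipside')
w=W[140:280,265:385]; box(w[(w[...,2]>64)&(w[...,2]<76)],'crate')
c=W[140:280,265:385]; print('floor',np.median(W[200:220,310:330,2]))
for v in range(185,270,4): print(v,' '.join('%4.0f'%z for z in W[v,436:516:4,2]))
print(W[260,470],W[262,500],W[255,441])
E
```

```text
grip top 335 80.08199 881.0207
[[474.29998779296875, 25.0], [587.2000122070312, -281.79998779296875], [621.5, -269.1000061035156], [508.70001220703125, 37.70000076293945]] ((547.93017578125, -122.05032348632812), (36.62480163574219, 326.88250732421875), 20.19172477722168)
lip 666 27.001163 36.32573
[[467.3999938964844, -287.5], [586.0, -306.29998779296875], [603.5, -196.0], [484.79998779296875, -177.1999969482422]] ((535.4334106445312, -241.72312927246094), (111.65443420410156, 120.13829803466797), 81.00772857666016)
gripside 675 50.16257 93.70769
[[581.2999877929688, -282.1000061035156], [596.5, -284.3999938964844], [605.5, -225.0], [590.2999877929688, -222.6999969482422]] ((593.4121704101562, -253.54595947265625), (60.021034240722656, 15.326957702636719), 81.40023803710938)
lipside 846 29.006454 36.714046
[[467.3999938964844, -288.5], [588.5, -307.70001220703125], [606.0999755859375, -196.3000030517578], [485.0, -177.10000610351562]] ((536.7568359375, -242.38876342773438), (112.7801284790039, 122.63507080078125), 81.01082611083984)
crate 1904 64.00183 73.843254
[[460.70001220703125
[... 1986 characters left out ...]
20    1    3    3    6   20   34    3    0
253   -1   21    4    2    3    1    2    3    4    7    4    1    2    2   -0    4   21   -1    2    0
257   -2   -0    3   -0    1    3    2    5    0    6    1    3    4    3    2    3   25    3    1   -1
261    1    0   -2    0   -0    2    0   -1    0    0   -1   -3    1    3    3    7   28   -1   -0    1
265    0    1   -2    2   -1    1   -1   -1    2    1   -1    3    0    1   -2   -2   -2    1    0    1
269   -3   -2    1    1    0    3    1   -1   -3   -1   -4   -1    0   -2    0   -0    1   -0   -2   -1
[ 4.74102559e+02 -2.38795016e+02 -1.85436082e-01] [ 469.81873663 -285.08222634   25.53012768] [ 484.08046862 -184.27143495    3.12099226]
```

View pics/c0.png

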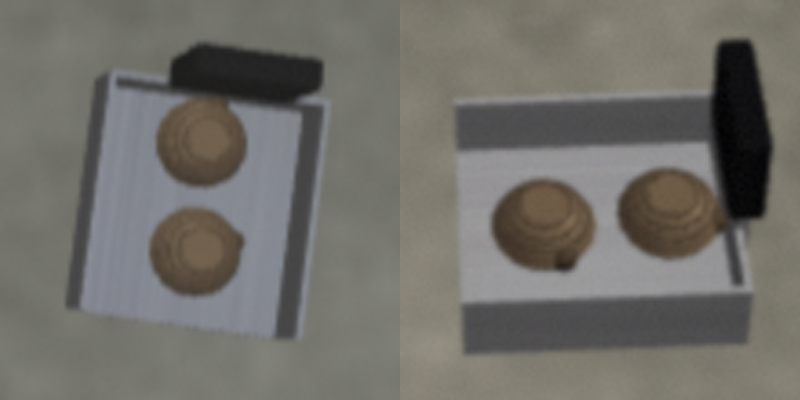

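The crop shows the open edge on the near side (toward -x, bottom of the top view), with the grip on the far side. So the scoop's x axis points along about (-0.99, 0.155), not +y as the scene text says. I'll go by the pictures.

- **Scoop:** the lip rectangle measures 112 x 121 mm and matches the given size. Its centre is at (536,-242), and the grip is at about (595,-252) with its top at z 90.
- **Crate:** centre (566,35), turned -4°. The floor reads 9 mm and the rim about 70 mm, both as expected.

Next I'll move over the grip.

Call:
{"fn": "arm_command", "kwargs": {
  "motion": [
    {"xyz": [30,-52,0],"turn": [0,0,-5.5],"hand": 85},
    {"xyz": [60,-104,0],"turn": [0,0,-11],"hand": 85},
    {"xyz": [90,-156,0],"turn": [0,0,-16.5],"hand": 85},
    {"xyz": [120,-208,0],"turn": [0,0,-22],"hand": 85},
    {"xyz": [150,-260,0],"turn": [0,0,-27.5],"hand": 85}
  ]
}}

```text
time_s: 0.72
tcp_pos: [297.5, 268.1, 201.3]
orientation: [[-0.729, 0.684, 0.0], [0.684, 0.729, -0.0], [-0.0, -0.0, -1.0]]
force: [0.9, -0.2, 0.4]
width: 85.0
grasp_force: 0.0
```

Call:
{"fn": "arm_command", "kwargs": {
  "motion": [
    {"xyz": [30,-52,0],"turn": [0,0,-5.5],"hand": 85},
    {"xyz": [60,-104,0],"turn": [0,0,-11],"hand": 85},
    {"xyz": [90,-156,0],"turn": [0,0,-16.5],"hand": 85},
    {"xyz": [120,-208,0],"turn": [0,0,-22],"hand": 85},
    {"xyz": [150,-260,0],"turn": [0,0,-27.5],"hand": 85}
  ]
}}

```text
time_s: 1.35
tcp_pos: [447.6, 8.1, 201.4]
orientation: [[-0.33, 0.944, 0.0], [0.944, 0.33, 0.0], [0.0, 0.0, -1.0]]
force: [0.2, 1.0, -0.2]
width: 84.9
grasp_force: 0.0
```

Call:
{"fn": "arm_command", "kwargs": {
  "motion": [
    {"xyz": [30,-52,0],"turn": [0,0,-5.5],"hand": 85},
    {"xyz": [60,-104,0],"turn": [0,0,-11],"hand": 85},
    {"xyz": [90,-156,0],"turn": [0,0,-16.5],"hand": 85},
    {"xyz": [120,-208,0],"turn": [0,0,-22],"hand": 85},
    {"xyz": [148,-262,0],"turn": [0,0,-28.4],"hand": 85}
  ]
}}

```text
time_s: 1.98
tcp_pos: [595.7, -253.6, 200.9]
orientation: [[0.158, 0.987, -0.001], [0.987, -0.158, 0.001], [0.001, -0.001, -1.0]]
force: [1.2, 0.3, 1.3]
width: 85.0
grasp_force: 0.0
```

Call:
{"fn": "arm_command", "kwargs": {
  "motion": [
    {"xyz": [0,1,-35],"turn": [0,0,0],"hand": 70},
    {"xyz": [0,1,-70],"turn": [0,0,0],"hand": 60},
    {"xyz": [0,1,-105],"turn": [0,0,0],"hand": 60},
    {"xyz": [0,1,-135],"turn": [0,0,0],"hand": 60},
    {"xyz": [0,1,-152],"turn": [0,0,0],"hand": 60}
  ]
}}

```text
time_s: 2.6
tcp_pos: [593.7, -250.3, 46.7]
orientation: [[0.155, 0.988, -0.004], [0.988, -0.155, 0.002], [0.001, -0.004, -1.0]]
force: [0.2, -0.1, 0.0]
width: 59.9
grasp_force: 0.0
```

```bash
python3 - <<'E'
from h import *
p,d=grab('side','s1'); cv2.imwrite('pics/s1c.png',cv2.resize(p[200:420,260:500,::-1],(720,600)))
s=get_state(); print(s['tcp_pos'],s['force'],s['width'])
E
```

```text
[ 592.91152126 -249.89083878   44.93362603] [-0.93872938  1.18255151 -1.12411947] 59.73635954894654
```

View pics/s1c.png

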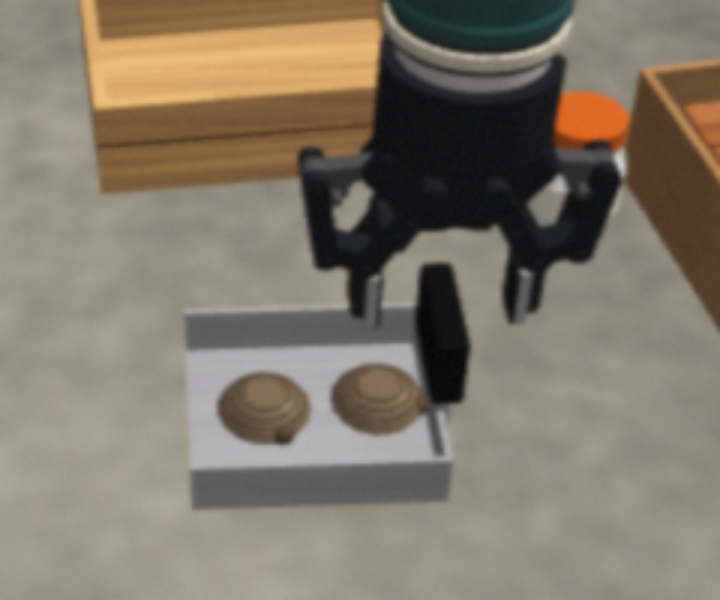

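The fingers straddle the grip in x, but their tips (crop row ~320) look too high or too far in +y relative to the grip (rows 265-400). I'll check with projections and depth before closing.

```bash
python3 - <<'E'
from h import *
c=vision.camera_info('side');T=np.linalg.inv(np.array(c['T']))
def pr(p):
    q=T[:3,:3]@np.array(p,float)+T[:3,3]; u=q[0]/q[2]*c['fx']+c['cx'];v=q[1]/q[2]*c['fy']+c['cy']; return round((u-260)*3),round((v-200)*600/220)
s=get_state()
print('tcp',pr(s['tcp_pos']),'tips',[pr(np.array(s['tcp_pos'])+k*30*np.array([.988,-.155,0])+[0,0,8]) for k in(-1,1)])
print('grip corners',[pr([594.5+.155*k*30*-1,-252-.988*30*k,z]) for k in(1,-1) for z in(45,90)])
S=world('side',np.load('pics/s1.npy'))
for u,v in[(370,315),(365,300),(520,310),(450,320),(450,380),(433,270)]:
    x,y=round(u/3+260),round(v*220/600+200); print((u,v),np.median(S[y-1:y+2,x-1:x+2].reshape(-1,3),0).round(1))
p,d=grab('top','t1'); cv2.imwrite('pics/t1c.png',cv2.resize(p[130:280,400:560,::-1],(640,600)))
E
```

```text
tcp (432, 360) tips [(370, 352), (496, 347)]
grip corners [(446, 407), (453, 346), (428, 320), (434, 261)]
(370, 315) [ 557.8 -257.1   91.8]
(365, 300) [ 556.2 -256.   102.5]
(520, 310) [ 625.  -267.1   92.5]
(450, 320) [ 593.7 -264.4   90.2]
(450, 380) [ 590.4 -281.    65.4]
(433, 270) [ 596.4 -230.1   89.8]
```

View pics/t1c.png

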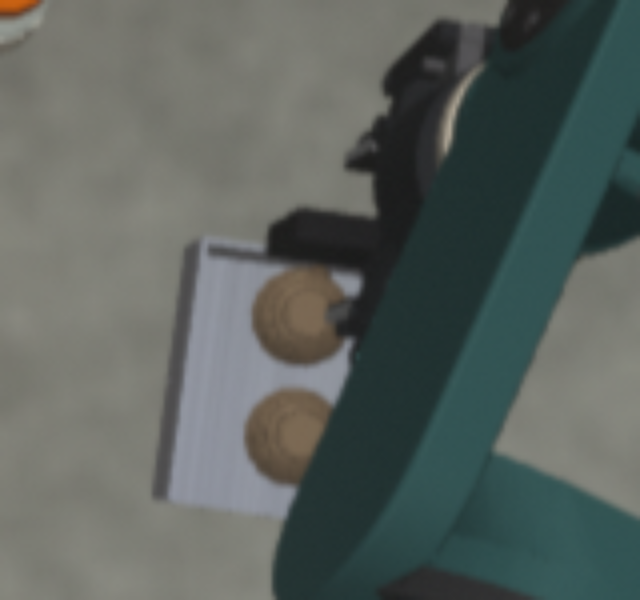

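The depth says the fingertips were at z ≈ 86 in that frame, while the state says 45. I'll check whether the frame was stale or the reading is off.

```bash
python3 - <<'E'
from h import *
p,d=grab('side','s2'); S=world('side',d)
q0=cv2.imread('pics/s1.png')[...,::-1].astype(int); print('diff s1',np.abs(q0-p.astype(int)).mean())
s=get_state(); print(s['time_s'],s['tcp_pos'],s['joint_positions'],s['width'],s['force'])
m=(S[...,0]>540)&(S[...,0]<650)&(S[...,1]<-225)&(S[...,1]>-280)&(S[...,2]>35)&(S[...,2]<140)
for a,b in((540,572),(608,650)):
    q=S[m&(S[...,0]>a)&(S[...,0]<b)]; print(len(q),np.percentile(q[:,2],[0,2,5,20]).round(1),np.median(q,0).round(1))
cv2.imwrite('pics/s2c.png',cv2.resize(p[200:420,260:500,::-1],(720,600)))
E
```

```text
diff s1 1.150439453125
2.75 [ 594.58484062 -250.73479439   48.78166477] [-2.78967987e+01  2.11761937e+01  7.66834256e+01 -4.46196027e-04
  8.22579060e+01 -1.89800700e+01] 60.126987461586836 [-0.65066584 -0.22788835  0.25229261]
431 [ 84.4  88.3  91.5 102.2] [ 554.2 -252.9  126.7]
539 [ 82.5  85.7  87.9 100.7] [ 629.8 -265.3  124.4]
```

View pics/s2c.png

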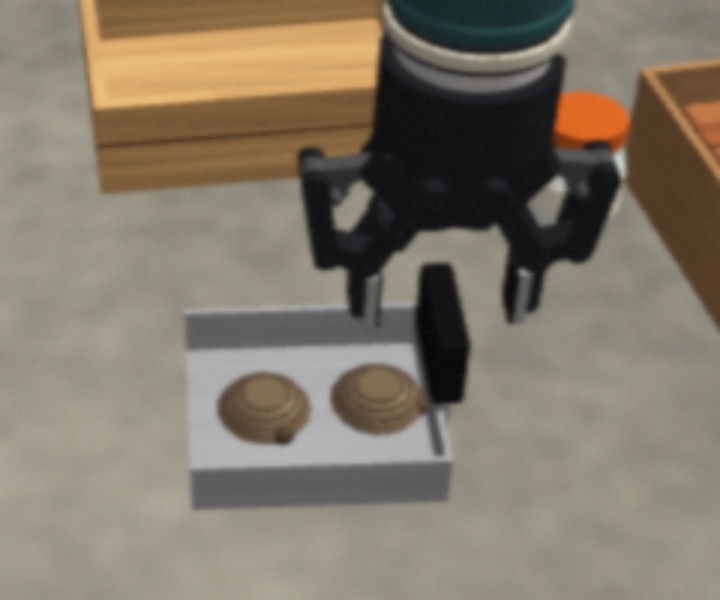

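The fresh frame is the same with the arm settled. In the image the fingertips (crop (372,325) and (520,320)) are at z ≈ 84, about 27 mm above where the state implies. The cameras agree with the known grip, lip and counter heights, so I'll trust them. I'll lower gently by about 26 mm and look again.

Call:
{"fn": "arm_command", "kwargs": {
  "motion": [
    {"xyz": [0,0,-6],"turn": [0,0,0],"hand": 60},
    {"xyz": [0,0,-12],"turn": [0,0,0],"hand": 60},
    {"xyz": [0,0,-18],"turn": [0,0,0],"hand": 60},
    {"xyz": [0,0,-24],"turn": [0,0,0],"hand": 60},
    {"xyz": [0,0,-26],"turn": [0,0,0],"hand": 60}
  ]
}}

```text
time_s: 3.38
tcp_pos: [594.7, -250.8, 22.9]
orientation: [[0.155, 0.988, -0.001], [0.988, -0.155, 0.0], [0.0, -0.001, -1.0]]
force: [-0.3, 0.7, 0.1]
width: 60.3
grasp_force: 0.0
```

```bash
python3 - <<'E'
from h import *
vision.grab_frame('side'); p,d=grab('side','s3'); S=world('side',d)
s=get_state(); print(s['time_s'],s['tcp_pos'],s['width'],s['force'])
m=(S[...,1]<-225)&(S[...,1]>-280)&(S[...,2]>38)&(S[...,2]<140)
for a,b in((540,572),(608,650)):
    q=S[m&(S[...,0]>a)&(S[...,0]<b)]; print(len(q),np.percentile(q[:,2],[0,2,5,20]).round(1),np.median(q[q[:,2]<90],0).round(1))
cv2.imwrite('pics/s3c.png',cv2.resize(p[200:420,260:500,::-1],(720,600)))
E
```

```text
3.475 [ 594.89947678 -250.92342948   23.2784303 ] 59.96778088489594 [ 0.39985373 -0.02815983  0.20736958]
649 [61.1 66.  70.4 86.2] [ 556.6 -253.9   76.9]
761 [57.7 63.2 67.6 85.3] [ 625.1 -265.2   76.2]
```

View pics/s3c.png

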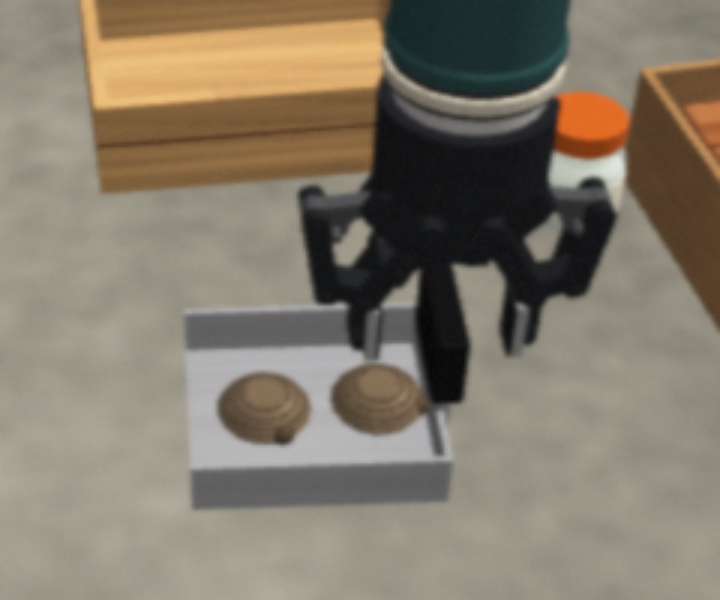

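The tips are now at z ≈ 59 while open, and they straddle the grip in its middle. I'll go 3 mm lower and close.

Call:
{"fn": "arm_command", "kwargs": {
  "motion": [
    {"xyz": [0,0,-3],"turn": [0,0,0],"hand": 45},
    {"xyz": [0,0,-3],"turn": [0,0,0],"hand": 30},
    {"xyz": [0,0,-3],"turn": [0,0,0],"hand": 22},
    {"xyz": [0,0,-3],"turn": [0,0,0],"hand": 10},
    {"xyz": [0,0,-3],"turn": [0,0,0],"hand": 5}
  ]
}}

```text
time_s: 4.1
tcp_pos: [595.4, -251.2, 21.0]
orientation: [[0.155, 0.988, 0.001], [0.988, -0.155, -0.0], [-0.0, 0.001, -1.0]]
force: [-0.0, -0.4, 1.5]
width: 15.8
grasp_force: 59.1
```

Call:
{"fn": "arm_command", "kwargs": {
  "motion": [
    {"xyz": [0,0,0],"turn": [0,0,0],"hand": 5},
    {"xyz": [0,0,0],"turn": [0,0,0],"hand": 5},
    {"xyz": [0,0,2],"turn": [0,0,0],"hand": 5},
    {"xyz": [0,0,4],"turn": [0,0,0],"hand": 5},
    {"xyz": [0,0,8],"turn": [0,0,0],"hand": 5}
  ]
}}

```text
time_s: 4.72
tcp_pos: [594.5, -250.7, 28.0]
orientation: [[0.155, 0.988, -0.002], [0.988, -0.155, 0.001], [0.001, -0.002, -1.0]]
force: [0.9, -0.2, -2.9]
width: 15.5
grasp_force: 58.5
```

Gripped: opening 15.8 mm, and the weight reads 2.9 N. Lifting smoothly.

Call:
{"fn": "arm_command", "kwargs": {
  "motion": [
    {"xyz": [0,0,5],"turn": [0,0,0],"hand": 5},
    {"xyz": [0,0,14],"turn": [0,0,0],"hand": 5},
    {"xyz": [0,0,26],"turn": [0,0,0],"hand": 5},
    {"xyz": [0,0,40],"turn": [0,0,0],"hand": 5},
    {"xyz": [0,0,54],"turn": [0,0,0],"hand": 5}
  ]
}}

```text
time_s: 5.35
tcp_pos: [595.4, -251.2, 84.3]
orientation: [[0.155, 0.988, 0.001], [0.988, -0.155, -0.001], [-0.0, 0.001, -1.0]]
force: [-0.0, 0.3, -1.8]
width: 15.5
grasp_force: 58.5
```

Call:
{"fn": "arm_command", "kwargs": {
  "motion": [
    {"xyz": [0,0,14],"turn": [0,0,0],"hand": 5},
    {"xyz": [0,0,26],"turn": [0,0,0],"hand": 5},
    {"xyz": [0,0,36],"turn": [0,0,0],"hand": 5},
    {"xyz": [0,0,41],"turn": [0,0,0],"hand": 5},
    {"xyz": [0,0,43],"turn": [0,0,0],"hand": 5}
  ]
}}

```text
time_s: 5.98
tcp_pos: [595.1, -251.0, 125.9]
orientation: [[0.155, 0.988, 0.0], [0.988, -0.155, 0.0], [0.0, 0.0, -1.0]]
force: [0.9, 0.6, -2.4]
width: 15.6
grasp_force: 58.5
```

```bash
python3 - <<'E'
from h import *
vision.grab_frame('side'); p,d=grab('side','s4'); S=world('side',d)
s=get_state(); print(s['time_s'],s['tcp_pos'],s['width'],s['force'])
cv2.imwrite('pics/s4c.png',cv2.resize(p[140:400,260:500,::-1],(554,600)))
# tray floor plane fit: grey bright pixels
i=p.astype(int); g=(i.max(2)-i.min(2)<25)&(i.max(2)>110)
m=g&(S[...,0]>470)&(S[...,0]<590)&(S[...,1]<-185)&(S[...,1]>-300)&(S[...,2]>95)&(S[...,2]<118)
q=S[m]; A=np.c_[q[:,:2]-[535,-242],np.ones(len(q))]
for _ in range(4):
    c=np.linalg.lstsq(A,q[:,2],rcond=None)[0]; k=abs(A@c-q[:,2])<4; A,q=A[k],q[k]
print(len(q),c, np.degrees(c[:2]))
E
```

```text
6.075 [ 595.03789893 -250.96022018  125.49911585] 15.340209823122828 [ 0.0331389   0.28859361 -2.29580051]
1784 [8.52922897e-04 3.85325081e-04 1.08252724e+02] [0.04886888 0.0220775 ]
```

View pics/s4c.png

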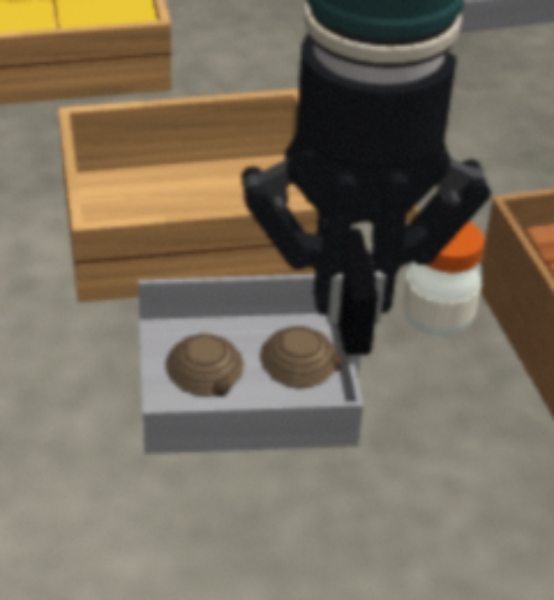

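The scoop is level (floor plane tilt below 0.1°) with the underside at z ≈ 105, and both clams are seated. I'll carry it over the crate: +y first, then +x, with a yaw of about 5° to line up with the crate.

Call:
{"fn": "arm_command", "kwargs": {
  "motion": [
    {"xyz": [0,6,0],"turn": [0,0,0],"hand": 5},
    {"xyz": [0,18,0],"turn": [0,0,0],"hand": 5},
    {"xyz": [0,36,0],"turn": [0,0,0],"hand": 5},
    {"xyz": [0,60,0],"turn": [0,0,0],"hand": 5},
    {"xyz": [0,86,0],"turn": [0,0,0],"hand": 5}
  ]
}}

```text
time_s: 6.7
tcp_pos: [595.1, -162.8, 125.8]
orientation: [[0.154, 0.988, 0.0], [0.988, -0.154, 0.0], [0.0, 0.0, -1.0]]
force: [0.8, 0.4, -2.9]
width: 15.3
grasp_force: 58.5
```

Call:
{"fn": "arm_command", "kwargs": {
  "motion": [
    {"xyz": [0,28,0],"turn": [0,0,0],"hand": 5},
    {"xyz": [0,56,0],"turn": [0,0,0],"hand": 5},
    {"xyz": [4,84,0],"turn": [0,0,0],"hand": 5},
    {"xyz": [12,110,0],"turn": [0,0,0],"hand": 5},
    {"xyz": [24,134,0],"turn": [0,0,0],"hand": 5}
  ]
}}

```text
time_s: 7.32
tcp_pos: [618.8, -28.2, 126.1]
orientation: [[0.153, 0.988, 0.0], [0.988, -0.153, 0.0], [0.0, 0.0, -1.0]]
force: [-0.1, -0.1, -3.5]
width: 15.8
grasp_force: 58.6
```

Call:
{"fn": "arm_command", "kwargs": {
  "motion": [
    {"xyz": [16,22,0],"turn": [0,0,1],"hand": 5},
    {"xyz": [34,38,0],"turn": [0,0,2],"hand": 5},
    {"xyz": [52,48,0],"turn": [0,0,3],"hand": 5},
    {"xyz": [68,54,0],"turn": [0,0,4],"hand": 5},
    {"xyz": [78,57,0],"turn": [0,0,4.9],"hand": 5}
  ]
}}

```text
time_s: 7.95
tcp_pos: [697.2, 28.0, 125.6]
orientation: [[0.068, 0.998, -0.0], [0.998, -0.068, 0.0], [0.0, -0.0, -1.0]]
force: [0.8, -0.2, -2.2]
width: 15.4
grasp_force: 58.7
```

Call:
{"fn": "arm_command", "kwargs": {
  "motion": [
    {"xyz": [3,0,0],"turn": [0,0,0],"hand": 5},
    {"xyz": [3,0,-3],"turn": [0,0,0],"hand": 5},
    {"xyz": [3,0,-6],"turn": [0,0,0],"hand": 5},
    {"xyz": [3,0,-9],"turn": [0,0,0],"hand": 5},
    {"xyz": [3,0,-10],"turn": [0,0,0],"hand": 5}
  ]
}}

```text
time_s: 8.57
tcp_pos: [699.7, 25.8, 115.3]
orientation: [[0.07, 0.998, -0.001], [0.998, -0.07, 0.0], [-0.0, -0.001, -1.0]]
force: [-0.3, -0.4, -2.5]
width: 15.3
grasp_force: 58.8
```

Over the crate now. I'll tip 15° about the open edge and use vision to check which pivot the tool really has.

Call:
{"fn": "arm_command", "kwargs": {
  "motion": [
    {"xyz": [-1,0,4],"turn": [-0.14,-2,0],"hand": 5},
    {"xyz": [-3,0,11],"turn": [-0.4,-5.5,0],"hand": 5},
    {"xyz": [-6,0,19],"turn": [-0.67,-9.5,0],"hand": 5},
    {"xyz": [-8,1,26],"turn": [-0.9,-13,0],"hand": 5},
    {"xyz": [-10,1,30],"turn": [-1.05,-15,0],"hand": 5}
  ]
}}

```text
time_s: 9.2
tcp_pos: [689.4, 27.0, 146.5]
orientation: [[0.07, 0.963, 0.26], [0.998, -0.068, -0.018], [0.0, 0.261, -0.965]]
force: [0.8, 0.6, -3.0]
width: 15.4
grasp_force: 58.9
```

```bash
python3 - <<'E'
from h import *
vision.grab_frame('side'); p,d=grab('side','s5'); S=world('side',d)
s=get_state(); print(s['time_s'],s['tcp_pos'],s['orientation'],s['width'],s['force'],s['joint_positions'])
cv2.imwrite('pics/s5c.png',cv2.resize(p[80:320,260:500,::-1],(600,600)))
i=p.astype(int); g=(i.max(2)-i.min(2)<25)&(i.max(2)>60)
m=g&(S[...,0]>540)&(S[...,0]<720)&(S[...,1]<100)&(S[...,1]>-40)&(S[...,2]>80)&(S[...,2]<180)
q=S[m]; print(len(q))
vv,uu=np.where(m); print('px',vv.min(),vv.max(),uu.min(),uu.max())
sd=np.array([-.9976,.07]); a=(q[:,:2]-[580,34])@sd; b=(q[:,:2]-[580,34])@[.07,.9976]
k=np.abs(b)<45  # tray floor inner
A=np.c_[a,np.ones(len(a))][k]; z=q[k,2]
for _ in range(6):
    c=np.linalg.lstsq(A,z,rcond=None)[0]; r=A@c-z; j=np.abs(r)<max(3,1.2*np.std(r)); A,z=A[j],z[j]
print('floor slope',np.degrees(np.arctan(c[0])),'z at E',c[1],'a range',np.percentile(A[:,0],[0,2,98,100]),len(z),'b',np.percentile(b,[0,2,98,100]))
E
```

```text
9.3 [689.13392952  27.08673928 146.59133116] [[ 6.99669461e-02  9.63269556e-01  2.59261237e-01]
 [ 9.97549305e-01 -6.75895282e-02 -1.80842445e-02]
 [ 1.03342485e-04  2.59891166e-01 -9.65637909e-01]] 15.218283305642023 [-0.26886005 -0.01496792 -2.26886949] [-2.21940669 12.35223907 77.84187036 -0.47691076 74.74965481  1.85810523]
3039
px 146 211 342 424
floor slope -15.827799571573596 z at E 99.14796924568626 a range [-110.04026568 -109.38052521    1.27771059    2.18539224] 349 b [-59.15812602 -56.61832047  55.20609009  58.45178491]
```

View pics/s5c.png

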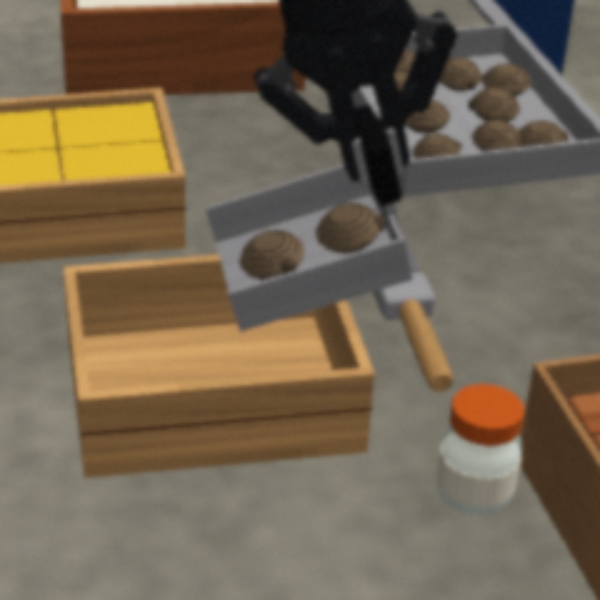

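At 15.8° slope both clams stay put. The open edge is over x ≈ 579 at z ≈ 96, centred in the crate, which confirms the reported TCP as the pivot. Next I'll lower the edge into the crate and tip on to 45°.

Call:
{"fn": "arm_command", "kwargs": {
  "motion": [
    {"xyz": [-1,0,-3],"turn": [-0.07,-1,0],"hand": 5},
    {"xyz": [-2,0,-8],"turn": [-0.14,-2,0],"hand": 5},
    {"xyz": [-3,0,-13],"turn": [-0.21,-3,0],"hand": 5},
    {"xyz": [-4,0,-18],"turn": [-0.28,-4,0],"hand": 5},
    {"xyz": [-5,0,-21],"turn": [-0.35,-5,0],"hand": 5}
  ]
}}

```text
time_s: 9.93
tcp_pos: [684.7, 27.0, 123.8]
orientation: [[0.07, 0.937, 0.342], [0.998, -0.066, -0.024], [0.0, 0.343, -0.939]]
force: [-1.0, -0.2, -2.9]
width: 15.4
grasp_force: 59.0
```

Call:
{"fn": "arm_command", "kwargs": {
  "motion": [
    {"xyz": [-6,0,0],"turn": [-0.35,-5,0],"hand": 5},
    {"xyz": [-12,1,1],"turn": [-0.7,-10,0],"hand": 5},
    {"xyz": [-19,1,8],"turn": [-1.05,-15,0],"hand": 5},
    {"xyz": [-27,2,16],"turn": [-1.4,-20,0],"hand": 5},
    {"xyz": [-35,2,22],"turn": [-1.75,-25,0],"hand": 5}
  ]
}}

```text
time_s: 10.55
tcp_pos: [649.7, 29.1, 147.6]
orientation: [[0.07, 0.701, 0.71], [0.998, -0.049, -0.049], [0.0, 0.711, -0.703]]
force: [0.4, -0.9, -1.8]
width: 15.2
grasp_force: 59.6
```

```bash
python3 - <<'E'
from h import *
a,d=grab('side','s6'); 
for _ in range(4): vision.grab_frame('side')
p,d=grab('side','s7')
s=get_state(); print(s['time_s'],s['tcp_pos'],s['orientation'],s['width'],s['force'])
f=lambda p:cv2.resize(p[100:300,270:470,::-1],(400,400))
cv2.imwrite('pics/s7c.png',np.hstack([f(a),f(p)]))
E
```

```text
10.85 [651.45306657  28.85760629 148.39566869] [[ 7.01002253e-02  7.02644688e-01  7.08079375e-01]
 [ 9.97539918e-01 -4.95669170e-02 -4.95704906e-02]
 [ 2.66869697e-04  7.09812343e-01 -7.04390776e-01]] 15.259915913837691 [ 0.10244831  0.22387258 -1.73106085]
```

View pics/s7c.png

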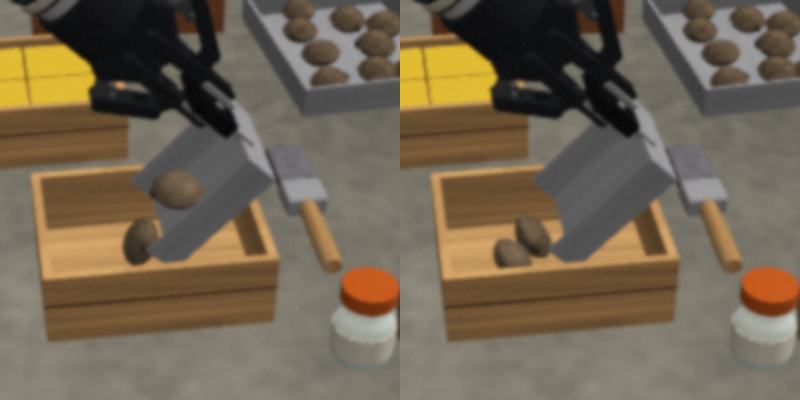

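In the left half one clam is sliding off the edge and one is already in the crate. In the right half both lie on the crate floor, at about (533,235) and (513,252), and the scoop is empty. I'll lift clear, level the scoop and carry it back.

Call:
{"fn": "arm_command", "kwargs": {
  "motion": [
    {"xyz": [1,0,6],"turn": [0,0,0],"hand": 5},
    {"xyz": [2,0,18],"turn": [0,0,0],"hand": 5},
    {"xyz": [2,0,36],"turn": [0,0,0],"hand": 5},
    {"xyz": [2,0,54],"turn": [0,0,0],"hand": 5},
    {"xyz": [2,0,64],"turn": [0,0,0],"hand": 5}
  ]
}}

```text
time_s: 11.48
tcp_pos: [653.3, 28.9, 214.0]
orientation: [[0.07, 0.701, 0.709], [0.998, -0.049, -0.05], [0.0, 0.711, -0.703]]
force: [-0.5, 0.8, -1.6]
width: 15.4
grasp_force: 59.7
```

Call:
{"fn": "arm_command", "kwargs": {
  "motion": [
    {"xyz": [14,-1,-12],"turn": [0.63,9,0],"hand": 5},
    {"xyz": [27,-2,-27],"turn": [1.26,18,0],"hand": 5},
    {"xyz": [37,-3,-43],"turn": [1.89,27,0],"hand": 5},
    {"xyz": [45,-3,-60],"turn": [2.52,36,0],"hand": 5},
    {"xyz": [48,-3,-78],"turn": [3.15,45,0],"hand": 5}
  ]
}}

```text
time_s: 12.1
tcp_pos: [702.0, 25.8, 133.9]
orientation: [[0.07, 0.998, -0.0], [0.998, -0.07, 0.0], [0.0, -0.0, -1.0]]
force: [0.3, 0.4, -1.7]
width: 15.2
grasp_force: 59.7
```

Call:
{"fn": "arm_command", "kwargs": {
  "motion": [
    {"xyz": [-10,0,0],"turn": [0,0,0],"hand": 5},
    {"xyz": [-30,-4,0],"turn": [0,0,-1],"hand": 5},
    {"xyz": [-55,-14,0],"turn": [0,0,-2.5],"hand": 5},
    {"xyz": [-78,-32,0],"turn": [0,0,-4],"hand": 5},
    {"xyz": [-94,-56,0],"turn": [0,0,-4.9],"hand": 5}
  ]
}}

```text
time_s: 12.72
tcp_pos: [605.3, -30.0, 135.0]
orientation: [[0.154, 0.988, 0.005], [0.988, -0.154, -0.001], [0.0, 0.005, -1.0]]
force: [-0.1, -1.0, -1.8]
width: 15.1
grasp_force: 60.1
```

Call:
{"fn": "arm_command", "kwargs": {
  "motion": [
    {"xyz": [-5,-30,0],"turn": [0,0,0],"hand": 5},
    {"xyz": [-9,-62,0],"turn": [0,0,0],"hand": 5},
    {"xyz": [-12,-94,0],"turn": [0,0,0],"hand": 5},
    {"xyz": [-12,-126,0],"turn": [0,0,0],"hand": 5},
    {"xyz": [-12,-156,0],"turn": [0,0,0],"hand": 5}
  ]
}}

```text
time_s: 13.35
tcp_pos: [594.1, -187.1, 135.2]
orientation: [[0.155, 0.988, 0.005], [0.988, -0.155, -0.002], [-0.001, 0.005, -1.0]]
force: [1.2, 0.1, -2.3]
width: 15.2
grasp_force: 60.2
```

Call:
{"fn": "arm_command", "kwargs": {
  "motion": [
    {"xyz": [0,-26,0],"turn": [0,0,0],"hand": 5},
    {"xyz": [0,-46,-4],"turn": [0,0,0],"hand": 5},
    {"xyz": [0,-58,-14],"turn": [0,0,0],"hand": 5},
    {"xyz": [0,-64,-28],"turn": [0,0,0],"hand": 5},
    {"xyz": [0,-65,-44],"turn": [0,0,0],"hand": 5}
  ]
}}

```text
time_s: 13.98
tcp_pos: [593.9, -250.6, 87.1]
orientation: [[0.155, 0.988, -0.001], [0.988, -0.155, 0.001], [0.001, -0.001, -1.0]]
force: [-0.8, 0.6, -3.1]
width: 15.5
grasp_force: 60.2
```

Call:
{"fn": "arm_command", "kwargs": {
  "motion": [
    {"xyz": [0,0,-16],"turn": [0,0,0],"hand": 5},
    {"xyz": [0,0,-32],"turn": [0,0,0],"hand": 5},
    {"xyz": [0,0,-46],"turn": [0,0,0],"hand": 5},
    {"xyz": [0,0,-56],"turn": [0,0,0],"hand": 5},
    {"xyz": [0,0,-61],"turn": [0,0,0],"hand": 5}
  ]
}}

```text
time_s: 14.6
tcp_pos: [593.9, -250.9, 26.9]
orientation: [[0.155, 0.988, -0.001], [0.988, -0.155, 0.0], [0.0, -0.001, -1.0]]
force: [-0.2, 0.1, -1.4]
width: 15.4
grasp_force: 60.2
```

```bash
python3 - <<'E'
from h import *
vision.grab_frame('side'); p,d=grab('side','s8'); S=world('side',d)
s=get_state(); print(s['time_s'],s['tcp_pos'],s['width'],s['force'])
i=p.astype(int); g=(i.max(2)-i.min(2)<30)
sd=np.array([-.988,.155]); a=(S[...,:2]-[535.5,-242])@sd; b=(S[...,:2]-[535.5,-242])@[.155,.988]
m=(abs(a)<50)&(abs(b)<45)&(S[...,2]>0)&(S[...,2]<60)
A=np.c_[a[m],b[m],np.ones(m.sum())]; z=S[m][:,2]
for _ in range(5):
    c=np.linalg.lstsq(A,z,rcond=None)[0]; k=abs(A@c-z)<3.5; A,z=A[k],z[k]
print('tray floor',len(z),m.sum(),np.degrees(c[:2]),c[2])
E
```

```text
14.7 [ 593.93107201 -250.91576605   27.24227513] 15.557970785942292 [-0.06959472  0.32629375 -1.52676663]
tray floor 2554 2569 [0.01359346 0.02154085] 9.068360959913791
```

Level, about 6 mm above the counter. Lowering to contact.

Call:
{"fn": "arm_command", "kwargs": {
  "motion": [
    {"xyz": [0,0,-2],"turn": [0,0,0],"hand": 5},
    {"xyz": [0,0,-4],"turn": [0,0,0],"hand": 5},
    {"xyz": [0,0,-5],"turn": [0,0,0],"hand": 5},
    {"xyz": [0,0,-6],"turn": [0,0,0],"hand": 5},
    {"xyz": [0,0,-6],"turn": [0,0,0],"hand": 5}
  ]
}}

```text
time_s: 15.32
tcp_pos: [594.1, -251.0, 21.6]
orientation: [[0.155, 0.988, -0.0], [0.988, -0.155, 0.0], [0.0, -0.0, -1.0]]
force: [-0.4, 0.8, -1.8]
width: 15.2
grasp_force: 60.2
```

Call:
{"fn": "arm_command", "kwargs": {
  "motion": [
    {"xyz": [0,0,-0.3],"turn": [0,0,0],"hand": 5},
    {"xyz": [0,0,-0.6],"turn": [0,0,0],"hand": 5},
    {"xyz": [0,0,-0.8],"turn": [0,0,0],"hand": 5},
    {"xyz": [0,0,-1],"turn": [0,0,0],"hand": 5},
    {"xyz": [0,0,-1],"turn": [0,0,0],"hand": 5}
  ]
}}

```text
time_s: 15.95
tcp_pos: [594.2, -251.1, 21.0]
orientation: [[0.155, 0.988, 0.0], [0.988, -0.155, -0.0], [-0.0, 0.0, -1.0]]
force: [-0.9, 0.3, -0.1]
width: 15.4
grasp_force: 60.4
```

The counter is now carrying the weight. Release and withdraw straight up.

Call:
{"fn": "arm_command", "kwargs": {
  "motion": [
    {"xyz": [0,0,-0.3],"turn": [0,0,0],"hand": 16},
    {"xyz": [0,0,-0.3],"turn": [0,0,0],"hand": 22},
    {"xyz": [0,0,0],"turn": [0,0,0],"hand": 35},
    {"xyz": [0,0,0],"turn": [0,0,0],"hand": 55},
    {"xyz": [0,0,0],"turn": [0,0,0],"hand": 60}
  ]
}}

```text
time_s: 16.58
tcp_pos: [594.2, -251.1, 20.8]
orientation: [[0.155, 0.988, 0.0], [0.988, -0.155, -0.0], [-0.0, 0.0, -1.0]]
force: [0.0, 0.2, 0.8]
width: 60.0
grasp_force: 0.0
```

Call:
{"fn": "arm_command", "kwargs": {
  "motion": [
    {"xyz": [0,0,0],"turn": [0,0,0],"hand": 60},
    {"xyz": [0,0,15],"turn": [0,0,0],"hand": 60},
    {"xyz": [0,0,40],"turn": [0,0,0],"hand": 60},
    {"xyz": [0,0,80],"turn": [0,0,0],"hand": 60},
    {"xyz": [0,0,130],"turn": [0,0,0],"hand": 60}
  ]
}}

```text
time_s: 17.2
tcp_pos: [593.6, -250.7, 151.9]
orientation: [[0.155, 0.988, -0.001], [0.988, -0.155, 0.001], [0.0, -0.001, -1.0]]
force: [-0.2, -0.4, 0.1]
width: 59.9
grasp_force: 0.0
```

Call:
{"fn": "arm_command", "kwargs": {
  "motion": [
    {"xyz": [0,0,30],"turn": [0,0,0],"hand": 60},
    {"xyz": [0,0,50],"turn": [0,0,0],"hand": 60},
    {"xyz": [0,0,60],"turn": [0,0,0],"hand": 60},
    {"xyz": [0,0,60],"turn": [0,0,0],"hand": 60},
    {"xyz": [0,0,60],"turn": [0,0,0],"hand": 60}
  ]
}}

```text
time_s: 17.82
tcp_pos: [593.7, -250.8, 209.4]
orientation: [[0.155, 0.988, -0.002], [0.988, -0.155, 0.001], [0.001, -0.002, -1.0]]
force: [-0.8, -1.1, -1.0]
width: 60.3
grasp_force: 0.0
```

```bash
python3 - <<'E'
from h import *
p,d=grab('side','s9'); S=world('side',d)
s=get_state(); print(s['time_s'],s['tcp_pos'],s['width'],s['force'])
a=(S[...,:2]-[535.5,-242])@[-.988,.155]; b=(S[...,:2]-[535.5,-242])@[.155,.988]
m=(abs(a)<50)&(abs(b)<45)&(S[...,2]>-5)&(S[...,2]<60)
A=np.c_[a[m],b[m],np.ones(m.sum())]; z=S[m][:,2]
for _ in range(5):
    c=np.linalg.lstsq(A,z,rcond=None)[0]; k=abs(A@c-z)<3.5; A,z=A[k],z[k]
print('tray',len(z),m.sum(),np.degrees(c[:2]),c[2])
T,dt=grab('top','t9'); W=world('top',dt)
e=(W[...,:2]-[566,35])@[.9976,-.07]; f=(W[...,:2]-[566,35])@[.07,.9976]
k=((abs(e)<86)&(abs(f)<66)&(W[...,2]>18)&(W[...,2]<200)).astype(np.uint8)
n,l,st,cc=cv2.connectedComponentsWithStats(k)
for j in range(1,n):
    if st[j,4]>40: print('in crate',st[j,4],W[l==j].mean(0).round(0),'zmax',W[l==j][:,2].max().round(0))
E
```

```text
17.875 [ 593.58155319 -250.71750415  209.10111285] 59.9080878638773 [-0.52707865  0.50955736 -0.43315726]
tray 2567 2573 [0.01947718 0.062249  ] 3.4535529718469533
in crate 489 [516.  28.  31.] zmax 40.0
in crate 336 [496.  75.  39.] zmax 49.0
```

The scoop lies flat and empty (floor at z 3.5, tilt below 0.1°). Two shells are in the crate, both below the rim, and the arm is clear.

```bash
python3 -c "
from rig import robot; print(robot.hand_in())"
```

```text
the job is handed in; nothing more can be done
None
```

Job handed in at about 18 s: both clams are in the empty crate and the scoop is flat on the counter, released. Two given facts did not match what I saw, and I went by the cameras: the scoop's open edge faced −x rather than +y, and the fingertips sat about 27 mm higher than the reported TCP.

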